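Board into its enclosure: shut the cover and lock both quarter-turn fasteners

TASK

Lay the circuit board from the wood block into the open grey enclosure, flat on its standoffs between the locating pins (either end first). Then shut the hinged cover fully and turn both of its quarter-turn fasteners clockwise until they snap into their locked positions. Leave the side cutter, the solder spool and the screwdriver where they lie.

Things in the scene. Friction and masses are not known exactly. Their poses are not given: they have to be found in the camera images.
- circuit_board: green circuit board, 50 mm (its x) by 80 mm (its y), 2 mm thick, small parts on top up to 12 mm above its origin, 30 g; take it by its two 80 mm edges, 50 mm apart, at their middles. Origin: centre of the board, 1.8 mm below the underside of the bare board; z up. It lies on the wood block, overhanging it by 9 mm at both 80 mm edges
- wood_block: loose wood offcut, 32 mm (x) by 80 mm (y) by 18 mm high, on which the board waits with the same yaw. Origin: centre of its underside, on the bench. It may be left or moved
- enclosure: grey plastic case fixed to the bench, 200 (x) x 150 (y) x 65 mm high to the rim, walls 4 mm, open on top. Feet (9 mm high) stick out 25 mm beyond the short ends, two black cable glands from the far end; a 23 mm high terminal row inside it. Origin: centre of the underside. x points away from the robot, y to the robot's left (yaw within 0.3 rad)
- board_seat (a point): centre of the board's place, level with the tops of four standoffs, 16 mm above the bench, 10 mm above the plate; axes as the enclosure's. The board's 80 mm side goes along x; seated, its origin is 1.8 mm below this point. Eight round-topped pins, 6 mm higher than the standoffs, leave 2 mm of play all round; none within 25 mm of the middle of the 80 mm edges. Inner walls 71 mm to either side in y
- cover_hinge (a point): middle of the cover's hinge axis, which runs along the enclosure's x at the rim of its left long side (enclosure y = +75 mm, 65 mm above the bench). Fixed; axes as the enclosure's
- cover (a joint): opening angle (rad): 0 = shut flat on the rim, pi/2 = upright; starts leaning outward to the left at 2.05 to 2.25 (stop at 2.35). Grey panel 204 mm long, 152 mm from hinge axis to free edge, 8 mm thick, its outer face 10 mm outside the hinge axis, 0.16 kg. Friction hinges (0.22 N m) hold it at any angle: it does not fall, so move it all the way and press it down
- cover_edge (a point): middle of the cover's free edge, 152 mm from the hinge axis, half way through the thickness, moving with the cover. Here a thumb lip 60 mm long, 6 mm thick stands out to 156 mm from the hinge axis. Axes turn with the cover: z out of its outer face, -y from hinge to free edge. Between the fasteners the outer face is bare for 95 mm
- fastener_near (a joint): angle (rad) of the fastener nearer to the robot: 0 = open (wing parallel to the hinge), 1.571 = locked (square to it), with stops. Turns clockwise seen from outside the cover, up to 0.1 N m. From 0.8 rad a spring detent resists, with its crest at 1.2 rad; let go beyond 1.28 rad it snaps on to 1.57 by itself, before the crest it may spring back to 0.8. Starts at 0 to 0.2
- fastener_far (a joint): the same for the fastener farther from the robot. When locked, a steel tongue under each fastener lies below a lip on the case's right wall and holds the cover down. With the free edge raised more than 2 mm the tongue strikes the lip, and a fastener turned early keeps the cover from shutting
- fastener_near_grip (a point): middle of the near fastener's wing, on its turning axis. The wing is a black bar 34 mm long (point x), 11 mm thick (point y), 18 mm high on a round 35 mm skirt; this point is 9 mm below the wing's top and 8 mm above the skirt. It is 126 mm from the hinge axis, 65 mm from the cover's middle, 91 mm above the bench when shut. Site z points out of the cover
- fastener_far_grip (a point): the same point on the far fastener's wing, 65 mm to the other side of the cover's middle (farther from the robot)
- side_cutter: side cutter with orange handles, 132 x 46 x 10 mm, loose on the bench nearer to the robot; leave alone. Origin: centre of its underside
- solder_spool: black-flanged spool of copper-coloured wire, 52 mm across, 40 mm high, standing loose beyond the block; leave alone. Origin: centre of its underside
- screwdriver: yellow-handled screwdriver, 131 mm long, 20 mm thick, loose on the bench between the robot and the enclosure; leave alone. Origin: centre of its underside
Mind the look-alikes: they are no part of the job. Leave any orange look-alike of the circuit_board alone.

How it is judged (in metres and radians):
On the way, in this order (a step that is already met when the one before it is completed fails the run):
1. the board lies seated on the standoffs between the pins, let go (horizontal distance between circuit_board and board_seat below 0.004 m and z of circuit_board in the frame of board_seat between -0.006 and 0.0015 m and angle between the y axis of circuit_board and the x axis of enclosure, either way round below 0.1 rad and angle between circuit_board's own z axis and vertical below 0.06 rad and contact force between the fingers and circuit_board below 0.1 N), for 0.3 s.
2. the cover is fully shut over the seated board (horizontal distance between circuit_board and board_seat below 0.004 m and z of circuit_board in the frame of board_seat between -0.006 and 0.0015 m and angle between the y axis of circuit_board and the x axis of enclosure, either way round below 0.1 rad and angle between circuit_board's own z axis and vertical below 0.06 rad and value of joint cover below 0.02 rad), for 0.2 s.
3. one fastener is locked with the cover shut (value of joint cover below 0.02 rad and value of joint any of fastener_near, fastener_far above 1.45 rad), for 0.2 s.
4. both fasteners are locked with the cover shut (value of joint cover below 0.02 rad and value of joint each of fastener_near, fastener_far above 1.45 rad), for 0.2 s.
At the end, for the whole second after the job is handed in: The board lies at rest, flat on the standoffs between the pins (centre within 4 mm of its place, not raised more than 3 mm, long side along the enclosure), the cover is shut (below 0.02 rad) and both fasteners are locked (above 1.45 rad) (all of step 4 and horizontal distance between circuit_board and board_seat below 0.004 m and z of circuit_board in the frame of board_seat between -0.006 and 0.0015 m and angle between the y axis of circuit_board and the x axis of enclosure, either way round below 0.1 rad and angle between circuit_board's own z axis and vertical below 0.06 rad and linear speed of circuit_board below 0.02 m/s); the robot touches nothing.
It fails at once if the side cutter was moved more than 30 mm (distance of side_cutter from where it was at the start of the episode above 0.03 m).
It fails at once if the solder wire spool was moved more than 30 mm (distance of solder_spool from where it was at the start of the episode above 0.03 m).
It fails at once if the screwdriver was moved more than 30 mm (distance of screwdriver from where it was at the start of the episode above 0.03 m).
It also fails if it takes over 72 s, if anything falls off the work surface, if the arm or the gripper's body presses on something with over 40 N, if the wrist force passes 120 N, or if a joint passes its speed limit or range.

ROBOT

A 6-joint arm with a two-finger parallel gripper is mounted at the origin on the work surface; the furniture and walls round the work are solid. World frame = base frame: x ahead of the robot, y to its left, z up, the work surface at z = 0. Lengths are in mm, angles in rad, forces in N, time in s.
With the tool pointing down it reaches from about 350 to 875 mm from the base axis. Payload 4.2 kg.
Tool frame: the origin (TCP) lies midway between the tips of the shut fingers; the grasp point (between the pads) lies 19 mm behind it; z points along the fingers, y is the line along which they close (so a half turn about z gives the same grasp; the last joint's range is limited). The gripper opens to 85 mm and grips with 20 to 120 N. Pads are 22 mm wide; open, the fingers measure 114 mm over their backs; the gripper's body (76 mm by 85 mm) begins 54 mm behind the grasp point. The pads swing forward as they close: fully open they stand 13 mm farther back than shut.
Start: joints at [1.406, 0.385, 0.008, 0, -1.194, -0.259], TCP at [256.984, 569.701, 231.312] pointing down, gripper open.
Joint ranges: [-3.14, 3.14], [-1.21, 2.06], [-1.07, 1.41], [-3.16, 2.05], [-2.99, -0.16], [-3.1, 3.1]. Speed limits (rad/s): [2.79, 2.79, 3.14, 3.14, 3.14, 3.14].

INTERFACE

Orientations are given as a unit quaternion [x, y, z, w].
In Python, from bench import * gives the robot as it stands.
- The arm moves only by the tool drive_tool, never from a script. Its argument "plan" is a list that holds one entry, the list of rows, each a list of 5 numbers: the closure, from -1 (fully open) to 1 (shut), then the shift along the world's x, y, z in mm, then the turn about the world's z in degrees. A call has 1 to 20 rows; each row shifts and turns the commanded pose from where the row before left it; what a row does not reach is not made up. A row lasts 1/12 s, in which the tool goes at most 41.7 mm and 7.16 degrees, less where a joint would pass 70% of its speed; a pose out of reach is approached as far as the arm can. A call is refused whole if a number of a shift passes 41.7 or a number of a turn 7.16, either way. A call with a gripper value outside its range is refused whole. The fingers move at their own pace and stop on an object; the grip force is fixed at half the most. Time passes only in rows, so rows that do not move let the fingers close. It gives the time, the measured TCP pose, the force, the opening and the grip force at its end, in the units of the state.
- read_state(): the state, without advancing time (a new reading comes with each control period).
- get_image(name): name is "scene" or "top"; returns (picture, depth): 384x512x3 uint8, red, green, blue; 384x512 float32, mm along the optical axis (not along the pixel's ray), 0 where there is no reading.
- camera_model(name): a dict with "fx", "fy", "cx", "cy" (pixels), "R" (3x3) and "t" (3): a world point X has camera coordinates R X + t. Camera axes: x right, y down, z forward; pixel columns grow to the right and rows downward; lengths in mm; the calibration is good to about 2 mm. A picture is of the moment at which its call begins. camera_model takes no time and is no camera call.
- job_done(): hands the job in; it is judged then, once.
The state is a dict: "clock": time; "joints": joint angles; "joint_vel": joint speeds; "joint_efforts": joint torques, N m; "position": TCP position; "ee_rot": TCP orientation; "contact_force": force on the tool from outside, world axes, zero at the start; "wrist_torque": the same for the moment, N m; "gripper_width": finger opening in mm; "grasp_force": force on a finger pad.
Only numpy, scipy, OpenCV 4.12 (cv2) and the standard library are available. Lean on these libraries where they do the work, as an engineer would, in place of code of your own. Each camera call takes 0.05 s, during which the arm holds its last target. There are 200 camera calls.

## Working session

There is one attempt and no reset: what is moved stays moved. The work goes in short steps, Python scripts to look and compute and a tool call to move; the robot and the scene stay as the last step left them, time stands still between calls to the robot, and variables do not carry over. Pictures are saved under pics/ and viewed, at most 14 in all, crops included, and the job is handed in when it is done.

Besides the shell and the picture viewer there is one more tool, called after ">>>" by a JSON object that holds its "name" and its "arguments". drive_tool: Moves the arm, as the interface text tells. Its arguments: {"type":"object","properties":{"plan":{"type":"array"}},"required":["plan"]}

```bash
mkdir -p pics; cat > h.py <<'E'
from bench import *
import numpy as np, cv2
def grab(n,f):
    im,d=get_image(n); np.savez('pics/'+f+'.npz',im=im,d=d); cv2.imwrite('pics/'+f+'.png',im[:,:,::-1]); return im,d
def cloud(n,d):
    c=camera_model(n); v,u=np.mgrid[:d.shape[0],:d.shape[1]]
    P=np.stack([(u-c['cx'])/c['fx']*d,(v-c['cy'])/c['fy']*d,d],-1)
    return (P-np.array(c['t']))@np.array(c['R'])
def proj(n,X):
    c=camera_model(n); p=np.array(X)@np.array(c['R']).T+np.array(c['t']); return p[...,0]/p[...,2]*c['fx']+c['cx'],p[...,1]/p[...,2]*c['fy']+c['cy']
E
python3 - <<'E'
from h import *
a,_=grab('scene','s0'); b,_=grab('top','t0')
for n in('scene','top'):
    c=camera_model(n); print(n,c['fx'],-np.array(c['R']).T@np.array(c['t']), np.round(np.array(c['R'])[2],2))
s=read_state();print(s['clock'],s['position'],s['ee_rot'],s['gripper_width'])
E
```

```text
scene 382.2688663577592 [  45.3747727  -886.55218192  538.36282965] [ 0.47  0.78 -0.42]
top 474.42117343924804 [ 454.25621626  -63.89551281 1198.18227404] [ 0.08  0.   -1.  ]
0.1 [256.81069158 569.24111745 230.33650746] [ 9.77612280e-01 -2.10412213e-01 -1.43116085e-04  9.53418013e-04] 85.05573396218469
```

View pics/s0.png

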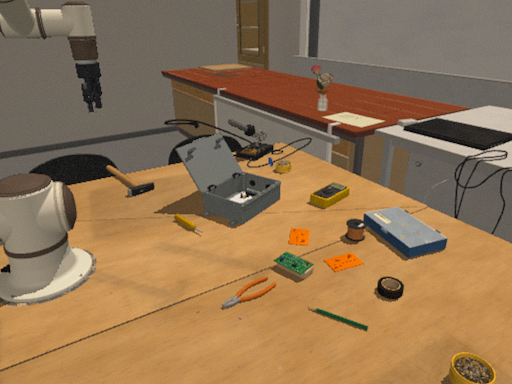

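View pics/t0.png

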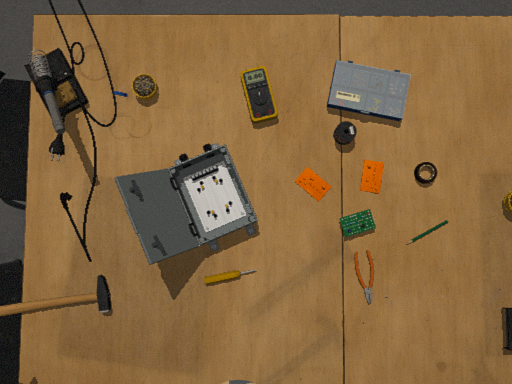

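The top view shows the open enclosure at about (215,195), with its cover leaning left at (160,210). Three objects could be the board:
- Green board on a block at (357,223).
- Flat orange board at (313,184).
- Flat orange board at (372,176).

The green one is the board I want, because it is green and sits raised on the wood block. I'll confirm this in a crop and measure it.

```bash
python3 - <<'E'
from h import *
z=np.load('pics/t0.npz'); im,d=z['im'],z['d']; P=cloud('top',d)
A=cv2.resize(im[135:265,105:275],None,fx=3.0,fy=3.0,interpolation=cv2.INTER_CUBIC); B=cv2.resize(im[155:255,295:385],None,fx=3.0,fy=3.0,interpolation=cv2.INTER_CUBIC)
C=np.zeros((390,780,3),np.uint8); C[:,:510]=A; C[:300,510:]=B; cv2.imwrite('pics/c1.png',C[:,:,::-1])
hsv=cv2.cvtColor(im,cv2.COLOR_RGB2HSV)
roi=np.zeros(d.shape,bool); roi[195:250,325:390]=1
g=roi&(P[...,2]>14)&(P[...,2]<40)
n,l,st,ce=cv2.connectedComponentsWithStats(g.astype(np.uint8)); k=1+np.argmax(st[1:,4]); m=l==k
print('board px',m.sum(),'z pct',np.percentile(P[m][:,2],[5,30,50,90]))
# intersect pixel rays w/ plane z=21.8
def onplane(uv,zp):
    c=camera_model('top');R=np.array(c['R']);o=-R.T@np.array(c['t']);uv=np.atleast_2d(uv)
    r=np.stack([(uv[:,0]-c['cx'])/c['fx'],(uv[:,1]-c['cy'])/c['fy'],np.ones(len(uv))],1)@R
    return o+r*((zp-o[2])/r[:,2])[:,None]
v,u=np.nonzero(m); X=onplane(np.c_[u,v],21.8)[:,:2].astype(np.float32)
print(cv2.minAreaRect(X), X.mean(0))
# enclosure rim
roi=np.zeros(d.shape,bool); roi[135:265,105:275]=1
bench=np.zeros(d.shape,bool); bench[280:330,200:320]=1
print('bench z',np.median(P[bench][:,2]))
q=roi&(np.abs(P[...,2]-65)<4)
v,u=np.nonzero(q); print('rim n',len(u), np.median(P[q][:,2])); 
print(cv2.minAreaRect(onplane(np.c_[u,v],65)[:,:2].astype(np.float32)))
vis=np.zeros((384,512),np.uint8); 
zz=np.clip(P[...,2],0,255).astype(np.uint8)[135:265,105:275]
cv2.imwrite('pics/z1.png',cv2.applyColorMap(cv2.resize(zz,None,fx=3,fy=3,interpolation=cv2.INTER_NEAREST),cv2.COLORMAP_JET))
E
```

```text
board px 666 z pct [17.60157328 20.32736528 21.43805524 24.57392423]
((492.0924377441406, -296.6240539550781), (49.86115264892578, 82.99735260009766), 17.071928024291992) [ 491.9702  -296.01517]
bench z 2.0328696798938726
rim n 760 65.25938862569382
((556.3574829101562, 65.0048599243164), (202.84716796875, 162.52122497558594), 23.27220916748047)
```

View pics/c1.png

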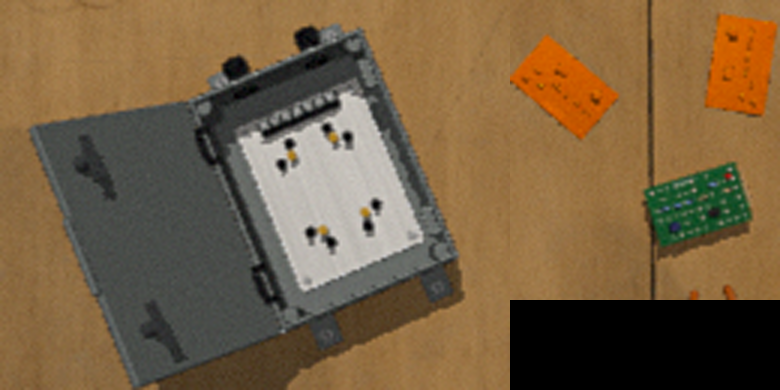

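The crop confirms it. The green board with parts lies on the block, and the two flat orange boards are the look-alikes. The four brass standoffs, each with black pins, show clearly inside the case. Next I'll fit the seat and the enclosure yaw.

```bash
cat >> h.py <<'E'
def onplane(uv,zp,n='top'):
    c=camera_model(n);R=np.array(c['R']);o=-R.T@np.array(c['t']);uv=np.atleast_2d(uv)
    r=np.stack([(uv[:,0]-c['cx'])/c['fx'],(uv[:,1]-c['cy'])/c['fy'],np.ones(len(uv))],1)@R
    return o+r*((zp-o[2])/r[:,2])[:,None]
E
python3 - <<'E'
from h import *
z=np.load('pics/t0.npz'); im,d=z['im'],z['d']; P=cloud('top',d)
print('R',np.round(camera_model('top')['R'],3).tolist())
hsv=cv2.cvtColor(im,cv2.COLOR_RGB2HSV)
sub=np.zeros(d.shape,bool); sub[173:225,190:238]=1
y=sub&(hsv[...,1]>90)&(hsv[...,0]<35)&(hsv[...,2]>110)
def comps(m,zp,mn):
    n,l,st,ce=cv2.connectedComponentsWithStats(m.astype(np.uint8),connectivity=4)
    k=[i for i in range(1,n) if st[i,4]>=mn]; X=onplane(ce[k],zp)
    for i,x in zip(k,X): print(st[i,4],np.round(ce[i],1),np.round(x[:2],1))
    return X[:,:2]
print('yellow');S=comps(y,16,2)
print('black');
sub2=sub.copy(); 
b=sub&(hsv[...,2]<75)
Bk=comps(b,20,2)
# right wall rim + near wall rim points by depth in coarse frame
psi=np.deg2rad(22)
for psi in np.deg2rad([17,20,22,24]):
    c=np.array([545,52.]);e=np.array([np.cos(psi),np.sin(psi)]);f=np.array([-e[1],e[0]])
    q=(np.abs(P[...,2]-65)<5); X=P[q][:,:2]-c; a=X@e; t=X@f
    s=(np.abs(a)<85)&(t<-60)&(t>-95); l=np.polyfit(a[s],t[s],1)
    print(np.rad2deg(psi),s.sum(),'right wall slope deg',np.rad2deg(np.arctan(l[0])),'mid t',l[1],t[s].min(),t[s].max())
    # cover plane & edge
roi=np.zeros(d.shape,bool); roi[135:265,105:275]=1
cv=roi&(P[...,2]>85)&(P[...,2]<260); Q=P[cv]; m=np.median(Q,0)
for _ in range(4):
    U,s_,V=np.linalg.svd(Q-Q.mean(0),full_matrices=False); nn=V[2]; r=np.abs((Q-Q.mean(0))@nn); Q=Q[r<max(4,2*r.std())]
nn=nn*np.sign(nn[2]); print('cover normal',nn,'yaw of normal',np.rad2deg(np.arctan2(nn[1],nn[0])),'n',len(Q),'zmax',np.percentile(Q[:,2],[50,98,99.5]), 'theta',np.pi-np.arccos(nn[2]),Q.mean(0))
E
```

```text
R [[0.0, -1.0, -0.002], [-0.997, -0.0, -0.078], [0.078, 0.002, -0.997]]
yellow
9 [215.7 180.1] [598.4  57.4]
9 [201.9 186.3] [582.7  91.8]
8 [226.1 205.1] [535.5  30.8]
8 [212.1 211.1] [520.5  65.6]
black
7 [191.6 173.3] [615.1 117.5]
51 [200.3 175.9] [608.5  95.6]
48 [234.  176.8] [606.3  11.2]
6 [213.5 177. ] [605.7  62.5]
8 [220.4 180.2] [597.6  45.3]
8 [201.  182.5] [591.9  93.6]
7 [198.6 189.3] [574.8  99.5]
7 [230.  202.7] [541.3  20.9]
9 [227.1 209.7] [523.9  27.9]
9 [208. 212.] [518.1  75.4]
38 [191.6 219.6] [499.2 116. ]
10 [214.7 215.2] [510.1  58.7]
17.0 208 right wall slope deg 3.4140507136592833 mid t -69.46870941738467 -82.01566506189651 -60.30191639247319
20.0 213 right wall slope deg 1.2570545880356094 mid t -69.13675167949259 -78.20591116485228 -60.040126696223226
22.0 216 right wall slope deg 0.0033728590332177313 mid t -68.94552678907449 -75.54631894171342 -60.15513201885447
24.000000000000004 211 right wall slope deg -1.0420134539481427 mid t -68.97896678816451 -74.44000709324723 -60.18348915819252
cover normal [ 0.31510553 -0.7322689   0.60373071] yaw of normal -66.71711541214674 n 3849 zmax [139.30811934 187.55381853 189.94957577] theta 2.2189690249711638 [505.19074457 182.26542591 139.65095926]
```

Three features agree on an enclosure yaw of about 23°: the standoffs, the cover normal and the wall. The seat is near (558.8, 61). I'll cross-check with the scene camera before moving.

```bash
python3 - <<'E'
from h import *
for n,f,box in(('top','t0',(195,250,325,390)),('scene','s0',(235,290,260,330))):
    z=np.load('pics/%s.npz'%f); im,d=z['im'],z['d']; P=cloud(n,d)
    hsv=cv2.cvtColor(im,cv2.COLOR_RGB2HSV); m=np.zeros(d.shape,bool); m[box[0]:box[1],box[2]:box[3]]=1
    g=m&(hsv[...,0]>40)&(hsv[...,0]<90)&(hsv[...,1]>90)
    g=cv2.morphologyEx(g.astype(np.uint8),cv2.MORPH_CLOSE,np.ones((5,5)))>0
    k,l,st,ce=cv2.connectedComponentsWithStats(g.astype(np.uint8)); g=l==1+np.argmax(st[1:,4])
    v,u=np.nonzero(g); X=onplane(np.c_[u,v],21.8,n)[:,:2]
    print(n,g.sum(),X.mean(0),cv2.minAreaRect(X.astype(np.float32)),'depth mean',P[g].mean(0))
    b=(np.abs(P[...,2])<8)&(P[...,0]>300)&(P[...,0]<800)&(np.abs(P[...,1])<400)&(hsv[...,0]<25)&(hsv[...,1]<180)
    A=np.c_[P[b][:,:2]-[525,0],np.ones(b.sum())]; print(' bench plane',np.linalg.lstsq(A,P[b][:,2],rcond=None)[0],b.sum())
    # cover panel: plane
    q=(P[...,2]>90)&(P[...,2]<180)&(P[...,0]>400)&(P[...,0]<640)&(P[...,1]>100)&(P[...,1]<260); Q=P[q]
    for _ in range(4):
        V=np.linalg.svd(Q-Q.mean(0),full_matrices=False)[2]; r=np.abs((Q-Q.mean(0))@V[2]); Q=Q[r<max(3,2*r.std())]
    N=V[2]*np.sign(V[2][2]); e=np.array([np.cos(.4014),np.sin(.4014),0]); fdir=np.array([-e[1],e[0],0])
    print(' cover n',N,'yaw',np.degrees(np.arctan2(N[1],N[0]))+90,'theta',np.pi-np.arccos(N[2]),'inner plane enc-y at z=65:',end=' ')
    t=-(Q.mean(0)[2]-65)/ (fdir@N) *0
    c=np.array([558.8,61,65]); s=((Q.mean(0)-c)@N)/(fdir@N); print(s, 'x ext',np.percentile((Q-c)@e,[1,99]))
    q=(np.abs(P[...,2]-65)<4); X=P[q]-c; a=X@e; t=X@fdir
    s=(np.abs(a)<130)&(t<-55)&(t>-90); print(' right rim t pct',np.percentile(t[s],[2,50,98]),'a ext',np.percentile(a[s],[1,99]),np.polyfit(a[s],t[s],1))
E
```

```text
top 636 [ 491.21586124 -294.37706556] ((491.219482421875, -294.24163818359375), (49.21488571166992, 80.32846069335938), 16.897546768188477) depth mean [ 491.10875983 -293.70892273   25.1743189 ]
 bench plane [-8.60198270e-04  3.85083153e-04  1.68827292e+00] 47456
 cover n [ 0.31538671 -0.7329488   0.60275806] yaw 23.282133136811524 theta 2.2177494821333403 inner plane enc-y at z=65: 76.16553491556449 x ext [-100.56715226   98.73682123]
 right rim t pct [-76.39621466 -72.01045282 -58.04447408] a ext [-100.56029774   99.60501766] [ 3.45185959e-03 -7.04657070e+01]
scene 408 [ 490.56453416 -300.57924606] ((491.6282653808594, -299.150146484375), (47.64915084838867, 78.71033477783203), 16.157289505004883) depth mean [ 489.96870685 -301.25786918   22.42726913]
 bench plane [1.53232933e-04 2.13420559e-03 1.69705196e+00] 18257
 cover n [ 0.31577681 -0.7329941   0.60249867] yaw 23.30657215882431 theta 2.21742444624774 inner plane enc-y at z=65: 76.01965189482497 x ext [-100.89270199   98.57338482]
 right rim t pct [-77.82436637 -74.27158947 -57.79892046] a ext [-99.12819817 100.37029815] [-4.57147940e-03 -7.23558834e+01]
```

>>> {"name": "drive_tool", "arguments": {"plan": [[[-1,9.8,-36,0,-2],[-1,9.8,-36,0,-2],[-1,9.8,-36,0,-2],[-1,9.8,-36,0,-2],[-1,9.8,-36,0,-2],[-1,9.8,-36,0,-2],[-1,9.8,-36,0,-2],[-1,9.8,-36,0,-2],[-1,9.8,-36,0,-2],[-1,9.8,-36,0,-2],[-1,9.8,-36,0,-2],[-1,9.8,-36,0,-2],[-1,9.8,-36,0,-2],[-1,9.8,-36,0,-2],[-1,9.8,-36,0,-2],[-1,9.8,-36,0,-2],[-1,9.8,-36,0,-2],[-1,9.8,-36,0,-2],[-1,9.8,-36,0,-2],[-1,9.8,-36,0,-2]]]}}

```text
clock: 1.77
position: [452.8, -152.2, 231.1]
ee_rot: [0.846, -0.533, -0.0, -0.0]
contact_force: [2.1, 1.4, 0.1]
gripper_width: 85.9
grasp_force: 0.0
```

>>> {"name": "drive_tool", "arguments": {"plan": [[[-1,6.4,-24,-20,-1.5],[-1,6.4,-24,-25,-1.5],[-1,6.4,-24,-25,-1.5],[-1,6.4,-24,-25,-1.5],[-1,6.4,-24,-25,-1.5],[-1,6.4,-24,-20,-1.5],[-1,0,0,0,0],[-1,0,0,0,0],[-1,0,0,0,0]]]}}

```text
clock: 2.52
position: [491.3, -294.1, 91.4]
ee_rot: [0.802, -0.597, -0.0, 0.0]
contact_force: [0.5, -0.3, 0.0]
gripper_width: 85.4
grasp_force: 0.0
```

```bash
cat >> h.py <<'E'
from scipy.spatial.transform import Rotation as Ro
def st():
    s=read_state(); y=Ro.from_quat(s['ee_rot']).as_matrix()[:,1]
    print('t',round(s['clock'],2),'p',np.round(s['position'],1),'yyaw',round(np.degrees(np.arctan2(y[1],y[0]))%180,2),'F',np.round(s['contact_force'],1),'w',round(s['gripper_width'],1),'g',round(s['grasp_force'],1),'j',np.round(s['joints'],2)); return s
E
python3 - <<'E'
from h import *
st(); a,_=grab('scene','s1'); b,_=grab('top','t1')
A=cv2.resize(a[190:300,230:350],None,fx=3.3,fy=3.3,interpolation=cv2.INTER_CUBIC);B=cv2.resize(b[165:275,290:410],None,fx=3.3,fy=3.3,interpolation=cv2.INTER_CUBIC)
cv2.imwrite('pics/c2.png',np.hstack([A,B])[:,:,::-1])
E
```

```text
t 2.52 p [ 491.3 -294.1   91.4] yyaw 16.73 F [ 0.5 -0.3  0. ] w 85.4 g 0.0 j [-0.26  0.43 -0.3   0.   -0.83  0.55]
```

View pics/c2.png

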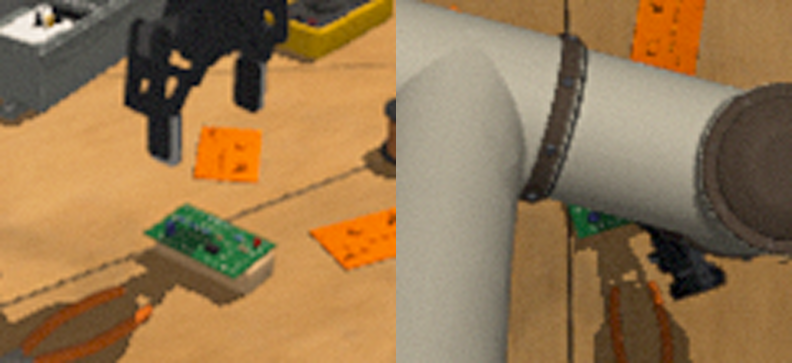

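The left crop (scene) shows both open fingers, with tips near crop (165,160) and (250,108), and the green board on its block at (210,240). The right crop (top view) has the arm hiding most of the board. I'll project the known fingertips to estimate the scene camera's bias.

```bash
python3 - <<'E'
from h import *
s=read_state(); p=np.array(s['position']); R=Ro.from_quat(s['ee_rot']).as_matrix()
im=np.load('pics/s1.npz')['im'][190:300,230:350]; A=cv2.resize(im,None,fx=5,fy=5,interpolation=cv2.INTER_CUBIC)
for sg in(-1,1):
  pts=[]
  for x,y in((-11,42.7),(11,42.7),(11,57),(-11,57)):
    u,v=proj('scene',p+R@np.array([x,sg*y,-13.])); pts.append([(u+.5-230)*5,(v+.5-190)*5])
  cv2.polylines(A,[np.int32(pts)],True,(255,0,0),1)
for zc in (0,):
  c=np.array([491.2,-294.3,0]); a=np.deg2rad(16.9); e=np.array([np.cos(a),np.sin(a),0]);f=np.array([-e[1],e[0],0])
  pts=[]
  for x,y in((-25,-40),(25,-40),(25,40),(-25,40)):
    u,v=proj('scene',c+x*e+y*f+[0,0,21.8]); pts.append([(u+.5-230)*5,(v+.5-190)*5])
  cv2.polylines(A,[np.int32(pts)],True,(255,255,255),1)
cv2.imwrite('pics/c3.png',A[:,:,::-1])
E
```

```text
(no output)
```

View pics/c3.png

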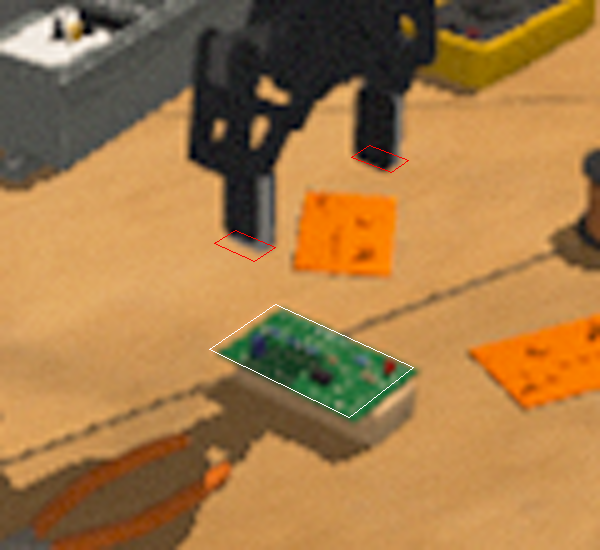

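The finger overlay matches the scene camera horizontally to about 1 px. The board sits a few mm further right than the top camera says, so I'll use y ≈ -297 and grip.

>>> {"name": "drive_tool", "arguments": {"plan": [[[-0.55,0,-2.7,0,0.2],[-0.55,0,0,-10,0],[-0.55,0,0,-15,0],[-0.55,0,0,-18,0],[-0.55,0,0,-18,0],[-0.55,0,0,-12,0],[-0.55,0,0,-8,0],[-0.55,0,0,0,0],[-0.55,0,0,0,0]]]}}

```text
clock: 3.37
position: [491.5, -296.9, 10.3]
ee_rot: [0.804, -0.595, -0.0, 0.0]
contact_force: [-0.6, -0.5, 0.4]
gripper_width: 66.3
grasp_force: 0.0
```

>>> {"name": "drive_tool", "arguments": {"plan": [[[0.3,0,0,0,0],[0.3,0,0,0,0],[0.3,0,0,0,0],[0.3,0,0,0,0],[0.3,0,0,0,0],[0.3,0,0,0,0],[0.3,0,0,0,0]]]}}

```text
clock: 3.95
position: [492.4, -297.3, 11.9]
ee_rot: [0.804, -0.595, 0.001, -0.0]
contact_force: [-0.2, 1.4, 5.4]
gripper_width: 46.8
grasp_force: 60.7
```

>>> {"name": "drive_tool", "arguments": {"plan": [[[0.3,0,0,5,0],[0.3,0,0,10,0],[0.3,0,0,20,0],[0.3,0,0,30,0],[0.3,0,0,30,0],[0.3,0,0,20,0],[0.3,0,0,0,0],[0.3,0,0,0,0]]]}}

```text
clock: 4.62
position: [491.9, -297.1, 127.2]
ee_rot: [0.803, -0.596, 0.002, -0.001]
contact_force: [-0.7, 1.0, -1.1]
gripper_width: 46.7
grasp_force: 61.6
```

```bash
python3 - <<'E'
from h import *
s=st(); a,d=grab('scene','s2')
p=np.array(s['position']); R=Ro.from_quat(s['ee_rot']).as_matrix()
u,v=[int(x) for x in proj('scene',p)]; print(u,v); x0,y0=u-60,v-60
A=cv2.resize(a[y0:y0+110,x0:x0+120],None,fx=5,fy=5,interpolation=cv2.INTER_CUBIC)
# ideal board outline in grip, edge z = p.z + (21-10.5)
pts=[]
for x,y in((-40,-25),(40,-25),(40,25),(-40,25)):
    q=proj('scene',p+R@np.array([x,y,-11.])); pts.append([(q[0]+.5-x0)*5,(q[1]+.5-y0)*5])
cv2.polylines(A,[np.int32(pts)],True,(255,255,255),1)
cv2.imwrite('pics/c4.png',A[:,:,::-1])
P=cloud('scene',d); hsv=cv2.cvtColor(a,cv2.COLOR_RGB2HSV)
m=np.zeros(d.shape,bool); m[y0:y0+110,x0:x0+120]=1
g=m&(hsv[...,0]>40)&(hsv[...,0]<90)&(hsv[...,1]>90)&(P[...,2]>60); Q=(P[g]-p)@R
print(g.sum(),np.percentile(Q[:,0],[1,5,50,95,99]),np.percentile(Q[:,1],[1,99]),np.percentile(Q[:,2],[1,50,99]))
print(proj('scene',np.array([558.8,61,65])))
E
```

```text
t 4.62 p [ 491.9 -297.1  127.2] yyaw 16.9 F [-0.7  1.  -1.1] w 46.7 g 61.6 j [-0.26  0.39 -0.26 -0.   -0.91  0.56]
293 221
176 [-36.37445007 -33.47979363  17.66642578  37.70505031  38.57590384] [-21.16774391  30.64574447] [-19.03267795  -8.62670271  -6.67391165]
(np.float64(241.56000149491567), np.float64(185.95223768717747))
```

View pics/c4.png

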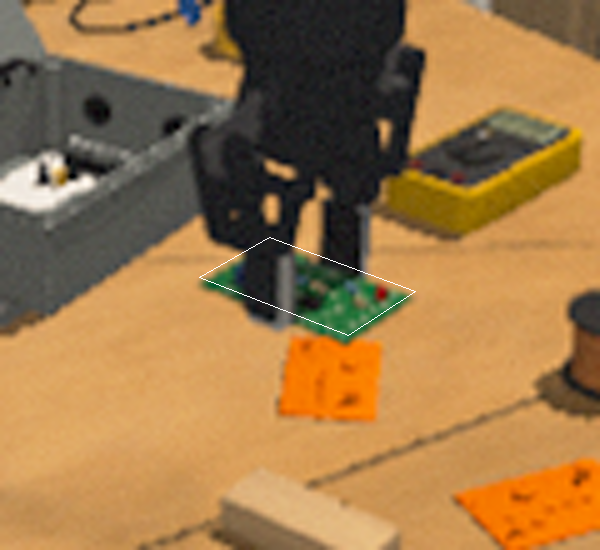

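The board is held level and centred, and it matches the predicted outline to within about 1 mm along its length. The top camera therefore reads about 2–2.7 mm high in y, so I correct the seat to about (559.2, 59.3). Now I'll carry it over.

>>> {"name": "drive_tool", "arguments": {"plan": [[[0.3,4.8,25.4,0,6.87],[0.3,4.8,25.4,0,6.87],[0.3,4.8,25.4,0,6.87],[0.3,4.8,25.4,0,6.87],[0.3,4.8,25.4,0,6.87],[0.3,4.8,25.4,0,6.87],[0.3,4.8,25.4,0,6.87],[0.3,4.8,25.4,0,6.87],[0.3,4.8,25.4,0,6.87],[0.3,4.8,25.4,0,6.87],[0.3,4.8,25.4,0,6.87],[0.3,4.8,25.4,0,6.87],[0.3,4.8,25.4,0,6.87],[0.3,4.8,25.4,0,6.87],[0.3,0,0,0,0],[0.3,0,0,0,0],[0.3,0,0,0,0]]]}}

```text
clock: 6.08
position: [557.5, 58.2, 124.0]
ee_rot: [0.98, 0.2, -0.002, 0.0]
contact_force: [0.3, -0.3, -0.6]
gripper_width: 46.9
grasp_force: 61.6
```

```bash
python3 - <<'E'
from h import *
s=st(); a,d=grab('scene','s3'); p=np.array(s['position']); R=Ro.from_quat(s['ee_rot']).as_matrix()
x0,y0=185,110
F=6
A=cv2.resize(a[y0:y0+95,x0:x0+125],None,fx=F,fy=F,interpolation=cv2.INTER_CUBIC)
def poly(c,ps,ax,col):
    q=[]
    for w in ps:
        u,v=proj('scene',np.array(c)+ax@np.array(w,float)); q.append([(u+.5-x0)*F,(v+.5-y0)*F])
    cv2.polylines(A,[np.int32(q)],True,col,1)
poly(p,((-40,-25,-9),(40,-25,-9),(40,25,-9),(-40,25,-9)),R,(255,255,255))
t=np.deg2rad(23.1); E=np.array([[np.cos(t),-np.sin(t),0],[np.sin(t),np.cos(t),0],[0,0,1]])
poly((559.2,59.3,0),((-100,-75,65),(100,-75,65),(100,75,65),(-100,75,65)),E,(255,0,0))
poly((559.2,59.3,0),((-98.5,-71,6),(98.5,-71,6),(98.5,71,6),(-98.5,71,6)),E,(255,255,0))
cv2.imwrite('pics/c5.png',A[:,:,::-1])
E
```

```text
t 6.08 p [557.5  58.2 124. ] yyaw 113.04 F [ 0.3 -0.3 -0.6] w 46.9 g 61.6 j [ 0.39  0.38 -0.3  -0.   -0.9   1.58]
```

View pics/c5.png

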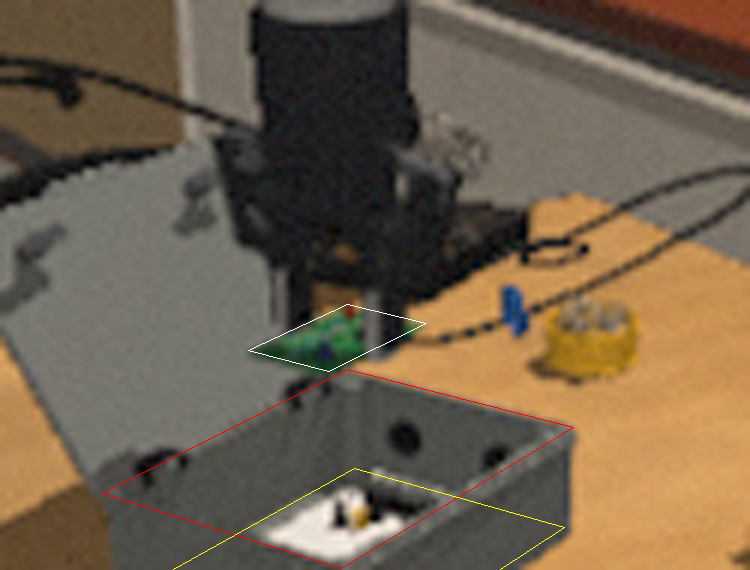

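>>> {"name": "drive_tool", "arguments": {"plan": [[[0.3,1.5,1,0,0],[0.3,0,0,-20,0],[0.3,0,0,-25,0],[0.3,0,0,-25,0],[0.3,0,0,-20,0],[0.3,0,0,-8,0],[0.3,0,0,0,0],[0.3,0,0,0,0]]]}}

```text
clock: 6.8
position: [560.5, 59.2, 27.7]
ee_rot: [0.98, 0.2, 0.0, 0.0]
contact_force: [0.1, 0.7, 0.8]
gripper_width: 46.6
grasp_force: 61.6
```

>>> {"name": "drive_tool", "arguments": {"plan": [[[0.3,-1.2,0,-4,0],[0.3,0,0,-4,0],[0.3,0,0,-4,0],[0.3,0,0,-3,0],[0.3,0,0,-2,0],[0.3,0,0,-1,0],[0.3,0,0,0,0],[0.3,0,0,0,0]]]}}

```text
clock: 7.47
position: [560.4, 60.2, 10.3]
ee_rot: [0.98, 0.201, 0.002, -0.0]
contact_force: [1.4, 0.5, 4.7]
gripper_width: 46.7
grasp_force: 62.0
```

>>> {"name": "drive_tool", "arguments": {"plan": [[[0.3,0.6,0.6,-1,0],[0.3,0,0,-1,0],[0.3,0,0,0,0],[0.3,0,0,0,0]]]}}

```text
clock: 7.8
position: [560.4, 60.2, 10.0]
ee_rot: [0.98, 0.201, 0.001, 0.0]
contact_force: [-3.4, -0.1, 16.2]
gripper_width: 46.8
grasp_force: 62.7
```

>>> {"name": "drive_tool", "arguments": {"plan": [[[-0.35,0,0,0,0],[-0.35,0,0,0,0],[-0.35,0,0,0,0],[-0.35,0,0,0,0],[-0.35,0,0,10,0],[-0.35,0,0,20,0],[-0.35,0,0,30,0],[-0.35,0,0,40,0],[-0.35,0,0,40,0],[-0.35,0,0,40,0],[-0.35,-20,-30,20,0],[-0.35,-20,-35,0,0],[-0.35,-20,-35,0,0],[-0.35,-20,-35,0,0],[-0.35,-20,-35,0,0],[-0.35,-20,-35,0,0]]]}}

```text
clock: 9.13
position: [437.9, -146.0, 208.0]
ee_rot: [0.98, 0.201, 0.0, 0.0]
contact_force: [0.8, -1.2, 0.3]
gripper_width: 57.8
grasp_force: 0.0
```

```bash
python3 - <<'E'
from h import *
s=st(); im,d=grab('top','t2'); P=cloud('top',d)
A=cv2.resize(im[150:250,150:270],None,fx=5,fy=5,interpolation=cv2.INTER_CUBIC); cv2.imwrite('pics/c6.png',A[:,:,::-1])
hsv=cv2.cvtColor(im,cv2.COLOR_RGB2HSV); m=np.zeros(d.shape,bool); m[165:230,180:245]=1
g=m&(hsv[...,0]>40)&(hsv[...,0]<90)&(hsv[...,1]>90)
g=cv2.morphologyEx(g.astype(np.uint8),cv2.MORPH_CLOSE,np.ones((5,5)))>0
v,u=np.nonzero(g); X=onplane(np.c_[u,v],18,'top')[:,:2]; print(g.sum(),X.mean(0),cv2.minAreaRect(X.astype(np.float32)))
Q=P[g]; B=np.c_[Q[:,:2]-Q[:,:2].mean(0),np.ones(len(Q))]; print(np.linalg.lstsq(B,Q[:,2],rcond=None)[0],np.percentile(Q[:,2],[5,25,50]))
E
```

```text
t 9.13 p [ 437.9 -146.   208. ] yyaw 113.14 F [ 0.8 -1.2  0.3] w 57.8 g 0.0 j [ 0.03  0.12 -0.41  0.   -1.03  1.94]
613 [557.65016626  60.82333411] ((585.1864624023438, 76.2385482788086), (147.82070922851562, 58.3569450378418), 28.411191940307617)
[-0.10556998 -0.69718805 21.70366864] [15.20698936 18.00342824 19.61390598]
```

View pics/c6.png

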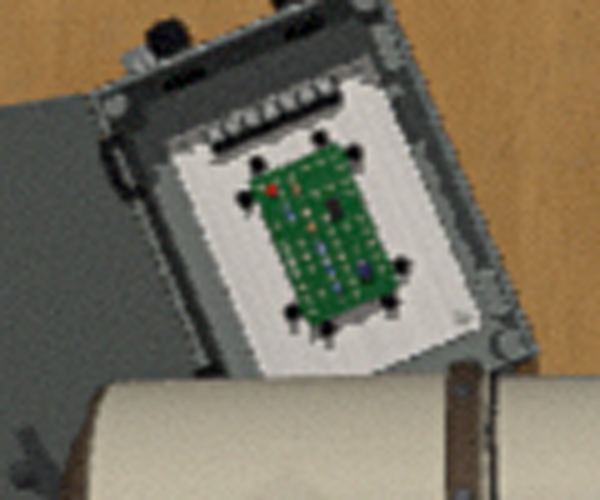

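The crop shows the board lying flat and centred between all eight black pins, at (325,235) in the crop, so it is seated. Next I'll go over to the left of the cover with the fingers shut.

>>> {"name": "drive_tool", "arguments": {"plan": [[[1,3.4,36.7,6,0],[1,3.4,36.7,6,0],[1,3.4,36.7,6,0],[1,3.4,36.7,6,0],[1,3.4,36.7,6,0],[1,3.4,36.7,6,0],[1,3.4,36.7,0,0],[1,3.4,36.7,0,0],[1,3.4,36.7,0,0],[1,3.4,36.7,0,0],[1,3.4,36.7,0,0],[1,0,0,0,0],[1,0,0,0,0],[1,0,0,-25,0],[1,0,0,-30,0],[1,0,0,-23,0],[1,0,0,0,0],[1,0,0,0,0]]]}}

```text
clock: 10.68
position: [476.6, 257.5, 165.1]
ee_rot: [0.98, 0.2, -0.001, 0.001]
contact_force: [0.2, -0.6, 0.5]
gripper_width: -0.0
grasp_force: 0.0
```

>>> {"name": "drive_tool", "arguments": {"plan": [[[1,5.65,-13.3,3.5,0],[1,5.65,-13.3,3.5,0],[1,5.65,-13.3,3.5,0],[1,5.65,-13.3,3.5,0],[1,5.65,-13.3,4,0],[1,5.65,-13.3,4,0],[1,5.65,-13.3,4,0],[1,5.65,-13.3,4,0],[1,4.9,-11.5,2,0],[1,4.9,-11.5,2,0],[1,4.9,-11.5,1.5,0],[1,0,0,0,0]]]}}

```text
clock: 11.68
position: [537.8, 116.1, 201.8]
ee_rot: [0.98, 0.199, 0.001, 0.0]
contact_force: [-0.0, 0.2, 0.4]
gripper_width: 0.2
grasp_force: 0.0
```

```bash
cat >> h.py <<'E'
Ee=np.array([np.cos(.4032),np.sin(.4032)]);Ef=np.array([-Ee[1],Ee[0]])
def enc(p): q=np.array(p[:2])-[560,60]; return np.round([q@Ee,q@Ef,p[2]],1)
E
python3 - <<'E'
from h import *
s=st(); print(enc(s['position'])); a,d=grab('scene','s4'); P=cloud('scene',d)
A=cv2.resize(a[80:230,150:300],None,fx=3.8,fy=3.8,interpolation=cv2.INTER_CUBIC); cv2.imwrite('pics/c7.png',A[:,:,::-1])
E
```

```text
t 11.68 p [537.8 116.1 201.8] yyaw 112.98 F [-0.   0.2  0.4] w 0.2 g 0.0 j [ 0.51  0.28 -0.22  0.   -1.06  1.46]
[  1.6  60.3 201.8]
```

View pics/c7.png

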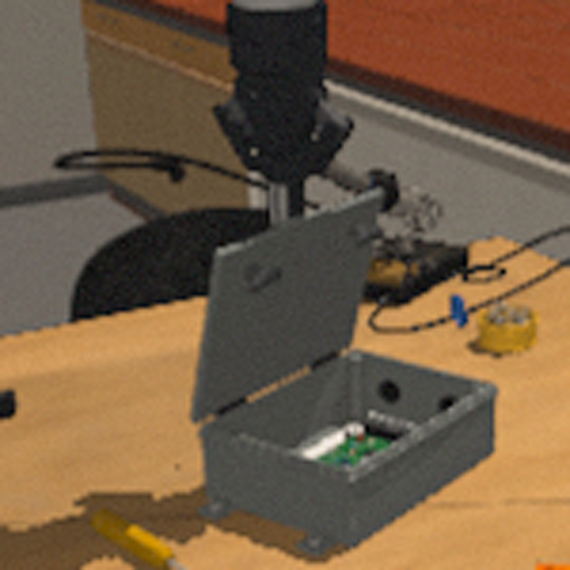

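The cover has been pushed just past upright, with the fingers on its outer face at crop (285,200) and the board still in place. I'll follow the arc down.

>>> {"name": "drive_tool", "arguments": {"plan": [[[1,6.1,-14.3,-4,0],[1,6.1,-14.3,-8,0],[1,5.7,-13.3,-9.5,0],[1,5.7,-13.3,-9.5,0],[1,4.6,-10.8,-12.7,0],[1,4.6,-10.8,-12.7,0],[1,2.2,-5,-10,0],[1,2.2,-5,-10,0],[1,2.2,-5,-10,0],[1,1,-2.3,-9,0],[1,1,-2.3,-9,0],[1,1,-2.3,-9,0],[1,0.2,-0.5,-4,0],[1,0.2,-0.5,-4,0],[1,0,0,-3,0],[1,0,0,-2,0],[1,0,0,0,0],[1,0,0,0,0]]]}}

```text
clock: 13.23
position: [579.9, 18.5, 75.1]
ee_rot: [0.98, 0.2, 0.001, 0.0]
contact_force: [-0.9, -0.1, 3.0]
gripper_width: -0.2
grasp_force: 1.3
```

>>> {"name": "drive_tool", "arguments": {"plan": [[[1,0,0,-2,0],[1,0,0,-1,0],[1,0,0,0,0],[1,0,0,0,0]]]}}

```text
clock: 13.57
position: [580.0, 18.5, 74.9]
ee_rot: [0.98, 0.201, 0.001, 0.0]
contact_force: [-6.8, 1.7, 17.0]
gripper_width: 0.0
grasp_force: 8.6
```

```bash
python3 - <<'E'
from h import *
s=st(); print(enc(s['position'])); a,d=grab('scene','s5'); P=cloud('scene',d)
q=(P[...,2]>60)&(P[...,2]<90)&(P[...,0]>430)&(P[...,0]<700)&(P[...,1]>-80)&(P[...,1]<220)
E=np.array([[*Ee],[*Ef]]); X=(P[q][:,:2]-[560,60])@E.T; z=P[q][:,2]
k=(np.abs(X[:,0])<95)&(np.abs(X[:,1])<73)&(z<80)
B=np.c_[X[k],np.ones(k.sum())]; print(k.sum(),np.linalg.lstsq(B,z[k],rcond=None)[0])
E
```

```text
t 13.57 p [580.   18.5  74.9] yyaw 113.18 F [-6.8  1.7 17. ] w 0.0 g 8.6 j [ 0.31  0.47 -0.3   0.   -0.8   1.66]
[  2.1 -46.   74.9]
891 [3.69393756e-03 1.46282897e-02 7.70795111e+01]
```

The cover stands solid at z = 74.9 under 17 N, so it is shut. I'll back off and look at the fasteners.

>>> {"name": "drive_tool", "arguments": {"plan": [[[1,0,0,15,0],[1,0,0,30,0],[0.06,-14,-34,20,0],[0.06,-14,-34,15,0],[0.06,-14,-34,10,0],[0.06,-14,-34,0,0],[0.06,-14,-34,0,0],[0.06,-14,-34,0,0],[0.06,-14,-34,0,0]]]}}

```text
clock: 14.37
position: [480.9, -220.9, 161.7]
ee_rot: [0.98, 0.2, 0.001, 0.0]
contact_force: [0.9, -0.3, 0.3]
gripper_width: 40.3
grasp_force: 0.0
```

```bash
python3 - <<'E'
from h import *
s=st(); im,d=grab('top','t3'); P=cloud('top',d)
x0,y0=170,140
A=cv2.resize(im[y0:y0+110,x0:x0+110],None,fx=5,fy=5,interpolation=cv2.INTER_CUBIC); cv2.imwrite('pics/c8.png',A[:,:,::-1])
C=onplane(np.array([[0,0]]),65)
X=(P[...,:2]-[560,60]); ex=X@Ee; ey=X@Ef
k=(np.abs(ex)<95)&(np.abs(ey)<70)&(P[...,2]>60)&(P[...,2]<82)
B=np.c_[ex[k],ey[k],np.ones(k.sum())]; print('face',k.sum(),np.linalg.lstsq(B,P[...,2][k],rcond=None)[0])
for sx in(-65,65):
    # wing: dark pixels near
    w=(np.abs(ex-sx)<28)&(np.abs(ey+51)<28)&(P[...,2]>90)&(P[...,2]<112)
    v,u=np.nonzero(w); Y=onplane(np.c_[u,v],100)[:,:2]; 
    if len(Y)>4:
        c,ev=cv2.PCACompute(Y.astype(np.float32),None)[:2]; print(len(Y),c,enc([*c[0],100]),'wing yaw',np.degrees(np.arctan2(ev[0,1],ev[0,0]))%180, cv2.minAreaRect(Y.astype(np.float32)))
E
```

```text
t 14.37 p [ 480.9 -220.9  161.7] yyaw 113.13 F [ 0.9 -0.3  0.3] w 40.3 g 0.0 j [-0.12  0.29 -0.33 -0.   -0.96  2.1 ]
face 3247 [-1.43996793e-03  3.53645017e-03  7.72507088e+01]
69 [[637.6743    39.164997]] [ 63.3 -49.6 100. ] wing yaw 21.046608 ((637.7762451171875, 39.305946350097656), (34.256507873535156, 10.847213745117188), 21.96670150756836)
```

View pics/c8.png

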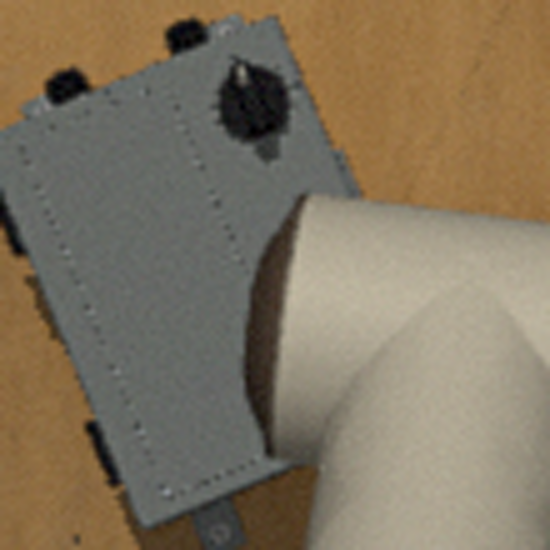

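The cover is flat and shut: the fitted face slope is at most 0.004 both ways. The far wing is at crop (255,103), open, with yaw about 22°. The arm hides the near fastener, so I'll use its nominal place. The far one goes first.

>>> {"name": "drive_tool", "arguments": {"plan": [[[0.06,17.6,28.8,0,0],[0.06,17.6,28.8,0,0],[0.06,17.6,28.8,0,0],[0.06,17.6,28.8,0,0],[0.06,17.6,28.8,0,0],[0.06,17.6,28.8,0,0],[0.06,17.6,28.8,0,0],[0.06,17.6,28.8,-10,-1],[0.06,17.6,28.8,-10,0],[0.06,0,0,-10,0],[0.06,0,0,-10,0],[0.06,0,0,0,0],[0.06,0,0,0,0]]]}}

```text
clock: 15.5
position: [639.1, 38.6, 120.6]
ee_rot: [0.982, 0.191, -0.001, 0.0]
contact_force: [-0.2, 0.1, 0.3]
gripper_width: 39.8
grasp_force: 0.0
```

>>> {"name": "drive_tool", "arguments": {"plan": [[[0.06,0.5,0,-10,0],[0.06,0,0,-12,0],[0.06,0,0,-8,0],[0.06,0,0,-4,0],[0.06,0,0,0,0],[0.06,0,0,0,0],[0.9,0,0,0,0],[0.9,0,0,0,0],[0.9,0,0,0,0],[0.9,0,0,0,0],[0.9,0,0,0,0],[0.9,0,0,0,0]]]}}

```text
clock: 16.5
position: [640.9, 39.9, 88.1]
ee_rot: [0.981, 0.192, 0.001, -0.0]
contact_force: [-0.9, 1.4, 4.0]
gripper_width: 9.4
grasp_force: 61.8
```

>>> {"name": "drive_tool", "arguments": {"plan": [[[0.9,0.5,0.5,0,-3],[0.9,0,0,0,-5],[0.9,0,0,0,-5],[0.9,0,0,0,-5],[0.9,0,0,0,-5],[0.9,0,0,0,-5],[0.9,0,0,0,-5],[0.9,0,0,0,-5],[0.9,0,0,0,-5],[0.9,0,0,0,-5],[0.9,0,0,0,-5],[0.9,0,0,0,-5],[0.9,0,0,0,-5],[0.9,0,0,0,-5],[0.9,0,0,0,-5],[0.9,0,0,0,-5],[0.9,0,0,0,-5],[0.9,0,0,0,-5],[0.9,0,0,0,-2],[0.9,0,0,0,0]]]}}

```text
clock: 18.17
position: [641.0, 40.0, 88.0]
ee_rot: [0.83, -0.558, 0.0, 0.0]
contact_force: [-1.9, 0.3, 4.9]
gripper_width: 9.3
grasp_force: 62.1
```

```bash
python3 - <<'E'
from h import *
s=st(); print(s['wrist_torque'])
E
```

```text
t 18.17 p [641.  40.  88.] yyaw 22.16 F [-1.9  0.3  4.9] w 9.3 g 62.1 j [ 0.31  0.54 -0.13  0.   -0.91  0.07]
[-0.0794572   0.64838881  0.38646857]
```

>>> {"name": "drive_tool", "arguments": {"plan": [[[0.06,0,0,0,0],[0.06,0,0,0,0],[0.06,0,0,0,0],[0.06,0,0,15,0],[0.06,0,0,27,0],[0.06,-9.2,-3.9,0,6.7],[0.06,-9.2,-3.9,0,6.7],[0.06,-9.2,-3.9,0,6.7],[0.06,-9.2,-3.9,0,6.7],[0.06,-9.2,-3.9,0,6.7],[0.06,-9.2,-3.9,0,6.7],[0.06,-9.2,-3.9,0,6.7],[0.06,-9.2,-3.9,0,6.7],[0.06,-9.2,-3.9,0,6.7],[0.06,-9.2,-3.9,0,6.7],[0.06,-9.2,-3.9,0,6.7],[0.06,-9.2,-3.9,0,6.7],[0.06,-9.2,-3.9,0,6.7],[0.06,0,0,0,0],[0.06,0,0,0,0]]]}}

```text
clock: 19.83
position: [521.5, -10.6, 129.4]
ee_rot: [0.986, 0.165, 0.0, -0.0]
contact_force: [0.2, 0.7, 0.6]
gripper_width: 40.1
grasp_force: 0.0
```

```bash
python3 - <<'E'
from h import *
s=st(); print(enc(s['position'])); a,d=grab('scene','s6')
for xy in((641,40),(521.4,-11)): print(proj('scene',np.array([*xy,95.])))
A=cv2.resize(a[130:230,170:310],None,fx=5.5,fy=5.5,interpolation=cv2.INTER_CUBIC); cv2.imwrite('pics/c9.png',A[:,:,::-1])
E
```

```text
t 19.83 p [521.5 -10.6 129.4] yyaw 109.03 F [0.2 0.7 0.6] w 40.1 g 0.0 j [ 0.29  0.31 -0.39  0.   -0.87  1.61]
[-63.1 -49.8 129.4]
(np.float64(267.6958337464246), np.float64(173.51976166289322))
(np.float64(242.12019031637385), np.float64(187.74313673238098))
```

View pics/c9.png

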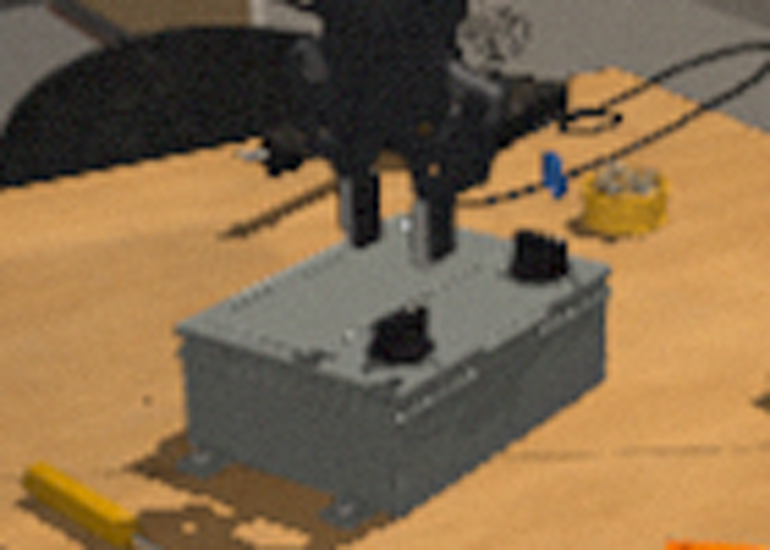

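The cover is shut. The far wing at crop (540,255) is square to the hinge, and the near one at (400,335) is still open, with the gripper above it. Now I'll grip the near wing.

>>> {"name": "drive_tool", "arguments": {"plan": [[[0.06,0,0,-10,0],[0.06,0,0,-15,0],[0.06,0,0,-12,0],[0.06,0,0,-5.5,0],[0.06,0,0,0,0],[0.06,0,0,0,0],[0.9,0,0,0,0],[0.9,0,0,0,0],[0.9,0,0,0,0],[0.9,0,0,0,0],[0.9,0,0,0,0],[0.9,0,0,0,0]]]}}

```text
clock: 20.88
position: [522.3, -10.8, 87.7]
ee_rot: [0.986, 0.167, 0.001, 0.0]
contact_force: [1.2, -3.9, 4.1]
gripper_width: 9.1
grasp_force: 62.4
```

>>> {"name": "drive_tool", "arguments": {"plan": [[[0.9,0,0,0,-3],[0.9,0,0,0,-5],[0.9,0,0,0,-5],[0.9,0,0,0,-5],[0.9,0,0,0,-5],[0.9,0,0,0,-5],[0.9,0,0,0,-5],[0.9,0,0,0,-5],[0.9,0,0,0,-5],[0.9,0,0,0,-5],[0.9,0,0,0,-5],[0.9,0,0,0,-5],[0.9,0,0,0,-5],[0.9,0,0,0,-5],[0.9,0,0,0,-5],[0.9,0,0,0,-5],[0.9,0,0,0,-5],[0.9,0,0,0,-4],[0.9,0,0,0,0],[0.9,0,0,0,0]]]}}

```text
clock: 22.55
position: [521.9, -12.0, 87.7]
ee_rot: [0.83, -0.557, 0.001, 0.001]
contact_force: [1.9, -9.5, 3.6]
gripper_width: 9.0
grasp_force: 62.5
```

```bash
python3 - <<'E'
from h import *
s=st(); print(s['wrist_torque'])
E
```

```text
t 22.55 p [521.9 -12.   87.7] yyaw 22.29 F [ 1.9 -9.5  3.6] w 9.0 g 62.5 j [ 0.29  0.37 -0.43  0.   -0.77  0.1 ]
[-2.54585514 -0.53394451  0.25901535]
```

Tool yaw is 22.3°, so the wing is square to the hinge. I'll release, back off and check both wings.

>>> {"name": "drive_tool", "arguments": {"plan": [[[-0.2,0,0,0,0],[-0.2,0,0,0,0],[-0.2,0,0,0,0],[-0.2,0,0,0,0],[-0.2,0,0,15,0],[-0.2,0,0,30,0],[-0.2,0,0,35,0],[-0.2,-10,35,20,0],[-0.2,-10,35,20,0],[-0.2,-10,40,0,0],[-0.2,-10,40,0,0],[-0.2,-10,40,0,0],[-0.2,-10,40,0,0],[-0.2,-10,40,0,0],[-0.2,-10,40,0,0],[-0.2,0,0,0,0],[-0.2,0,0,0,0]]]}}

```text
clock: 23.97
position: [440.3, 301.7, 206.2]
ee_rot: [0.831, -0.556, -0.0, 0.0]
contact_force: [0.7, -0.3, 0.2]
gripper_width: 51.3
grasp_force: 0.0
```

```bash
python3 - <<'E'
from h import *
s=st(); im,d=grab('top','t4'); P=cloud('top',d)
A=cv2.resize(im[140:250,170:280],None,fx=5,fy=5,interpolation=cv2.INTER_CUBIC); cv2.imwrite('pics/c10.png',A[:,:,::-1])
X=(P[...,:2]-[560,60]); ex=X@Ee; ey=X@Ef
k=(np.abs(ex)<95)&(np.abs(ey)<70)&(P[...,2]>60)&(P[...,2]<82)
B=np.c_[ex[k],ey[k],np.ones(k.sum())]; print('face',k.sum(),np.linalg.lstsq(B,P[...,2][k],rcond=None)[0])
for sx in(-65,65):
    w=(np.abs(ex-sx)<28)&(np.abs(ey+51)<28)&(P[...,2]>92)&(P[...,2]<112)
    v,u=np.nonzero(w); Y=onplane(np.c_[u,v],100)[:,:2]
    if len(Y)>4:
        c,ev=cv2.PCACompute(Y.astype(np.float32),None)[:2]; print(len(Y),c,'wing yaw-enc yaw',np.degrees(np.arctan2(ev[0,1],ev[0,0]))%180-23.1, cv2.minAreaRect(Y.astype(np.float32))[1])
E
```

```text
t 23.97 p [440.3 301.7 206.2] yyaw 22.43 F [ 0.7 -0.3  0.2] w 51.3 g 0.0 j [ 0.9   0.25 -0.25 -0.   -1.07 -0.51]
face 4312 [-7.16952329e-04  5.01745903e-03  7.72103819e+01]
69 [[518.76196  -11.416892]] wing yaw-enc yaw 89.71172 (10.989802360534668, 33.146095275878906)
73 [[637.9701    39.479774]] wing yaw-enc yaw 90.11837 (12.003449440002441, 33.449851989746094)
```

View pics/c10.png

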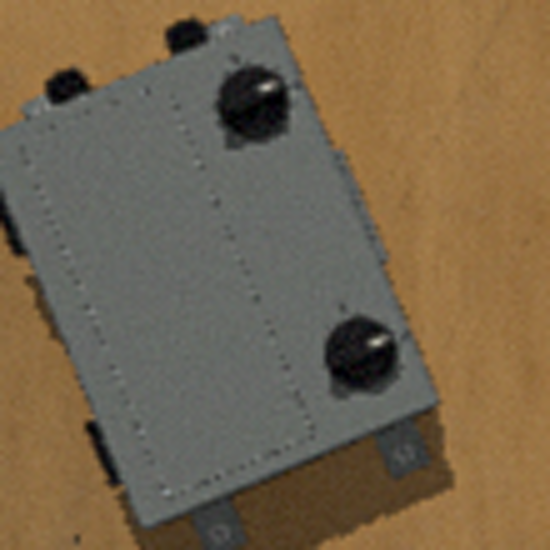

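The picture shows the cover shut and both wings, at (255,103) and (362,352), turned 90° to the hinge (measured 89.7° and 90.1°). The robot is clear of everything, so I'll hand in.

```bash
python3 -c "
from bench import *
print(job_done())"
```

```text
the job is handed in; nothing more can be done
None
```

I handed the job in at about 24 s: the board is seated between the pins, the cover is shut, and both fasteners measure 90° (locked); the hand-in gave no verdict back.

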